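# Strike the marking punch on a coupon

### The arm

A 6-joint arm with a two-finger parallel gripper is mounted at the origin on the work surface. World frame = base frame: x ahead of the robot, y to its left, z up, the work surface at z = 0. Lengths are in mm, angles in rad, forces in N, time in s.
With the tool pointing down it reaches from about 300 to 950 mm from the base axis. Payload 3.1 kg.
Tool frame: the origin (TCP) lies on the front face of the gripper's body, between the roots of the fingers; the fingertips stand 73 mm ahead of it and the grasp point (between the pads) lies r.grip_depth ahead of it (r.grip_depth is the distance from the TCP to the grasp point, in mm); z points along the fingers, y is the line along which they close (so a half turn about z gives the same grasp; the last joint's range is limited). The gripper opens to 85 mm and grips with 20 to 120 N. Pads are 22 mm wide; open, the fingers measure 114 mm over their backs; the gripper's body (76 mm by 85 mm) begins 54 mm behind the grasp point. The pads swing forward as they close: fully open they stand 13 mm farther back than shut.
Start: joints at [-1.215, 0.308, 1.634, -0, 1.2, -0.07], TCP at [258.131, -569.211, 303.872] pointing down, gripper open.
Joint ranges: [-3.06, 3.06], [-0.79, 1.96], [0.05, 2.63], [-1.19, 4.34], [0.05, 2.64], [-2.94, 2.94]. Speed limits (rad/s): [2.79, 2.79, 3.14, 3.14, 3.14, 3.14].

### API

Orientations are given as a unit quaternion [x, y, z, w].
In Python, from rig import r gives the robot as it stands.
- The arm moves only by the shell command python3 -m handwheel 'ROWS' [FORCE]. ROWS is a JSON object of lists of equal length, an entry for each row: "jaw": the gripper command: -1 is shut, 1 is fully open, values between are in proportion; "slide": the shift along the world's x, y, z in units of 0.3 m (1.0 is 0.3 m), a list of three; "angular": the turn, a rotation vector about the world's x, y, z in units of 1.5 rad (1.0 is 1.5 rad), a list of three. A call has exactly 8 rows; each row is the pose to reach, as a shift and turn from the pose commanded when the call began; what a row does not reach only later rows make up. A row lasts 1/8 s, in which the tool goes at most 62.5 mm and 10.7 degrees, less where a joint would pass 70% of its speed; a pose out of reach is approached as far as the arm can. A call with a number of a shift or a turn outside -1 to 1 is refused whole. A call with a gripper value outside its range is refused whole. The fingers move at their own pace and stop on an object; FORCE is the grip in N (left out, the last holds). Time passes only in rows, so rows that repeat a pose let the fingers close, or fill a call up. It gives the time, the measured TCP pose, the force, the opening and the grip force at its end, in the units of the state.
- r.observe(): the state, without advancing time (a new reading comes with each control period).
- r.get_image(name): name is "side" or "top"; returns a dict with "pixels" (400x640x3 uint8, red, green, blue), "z_map" (400x640 float32, mm along the optical axis (not along the pixel's ray), 0 where there is no reading), "camera_matrix" (3x3 intrinsics, pixels), "R" (3x3) and "t" (3): a world point X has camera coordinates R X + t. Camera axes: x right, y down, z forward; pixel columns grow to the right and rows downward; lengths in mm; the calibration is good to about 2 mm. A picture is of the moment at which its call begins.
- r.job_done(): hands the job in; it is judged then, once.
Trained networks look in a picture, given as the dict that the camera call returned (one of the last four; its "shot" number tells which), for a name from the list of things; names that differ only in an ending like _2 or _b are one class to them, and where a whole thing is asked for, a point or a joint stands for the part that bears it (a point fixed in the world has none). Each returns a list of dicts, best first, with "confidence" (0 to 1); they miss things now and then, are a little off and sometimes report something else, mostly with a low value. They report only what shows in the picture. A call takes as long as a camera call. They do not tell look-alikes from the thing itself.
- r.masks_of(picture, name): "pixels" (400x640 bool, what is visible of it) and "extent" ([centre column, centre row, width, height] in pixels, round what is visible of it).
The state is a dict: "t": time; "qpos": joint angles; "qd": joint speeds; "joint_efforts": joint torques, N m; "tcp_pos": TCP position; "orientation": TCP orientation; "force": force on the tool from outside, world axes, zero at the start; "ft_torque": the same for the moment, N m; "finger_gap": opening from 0.0 (shut) to 1.0 (fully open); "grip_force": force on a finger pad.
Only numpy, scipy, OpenCV 4.12 (cv2) and the standard library are available. Lean on these libraries where they do the work, as an engineer would, in place of code of your own. Each camera call takes 0.05 s, during which the arm holds its last target. There are 200 camera calls.

### The job

The metal coupon lying in the marking punch needs its reference mark before it goes under the microscope. Take the orange mallet and, with the flat face it stands on square over the steel striking cap, give the sprung cap a brisk blow (not a slow push) that sends the punch all the way down onto the coupon; let it spring back up. Then set the mallet down, not dropped, standing on its head on its blue-green mat as it was, leave the coupon in its nest and do not shift the other things on the desk.

Things in the scene. Friction and masses are not known exactly. Their poses are not given: they have to be found in the camera images.
- mallet: Dead-blow mallet, 0.38 to 0.54 kg, orange with black faces. Its head is a cylinder 45 mm across and 78 mm tall with a flat striking face at each end; it stands on one face, handle level. Mass mostly in the head (centre of mass about 10 mm from its axis, towards the handle). Origin: centre of the lower face; z up the head's axis; the handle points along -x.
- mallet_grip (a point): Point on the centre line of the mallet's handle, 60 mm behind the head's axis and 39 mm above the lower face (axes as the mallet's). The handle is straight with flat upright sides: orange neck 22 mm wide, 26 mm high, 22 to 50 mm from the head's axis; orange grip with thin black bands, 24 mm wide, 28 mm high, 50 to 172 mm.
- mat: Blue-green rubber mat fixed to the desk, 160 x 160 mm, 4 mm thick, on which the mallet stands. Origin: centre of its underside, on the desk.
- die: Hammer-blow marking punch, fixed: grey base 130 mm (x) by 170 mm (y), 22 mm thick; two steel pillars 52 mm either side of centre along y; blue bridge 44 x 136 mm on them, its top 111 mm above the desk (pillar nuts to 119 mm). A vertical ram with a return spring passes through the bridge. Origin: centre of the base's underside, on the ram's axis; z up.
- ram: The moving steel ram of the punch, 112 mm long: a dark conical point 14 mm long and 6 mm across its flat end, a 24 mm shaft through the bridge, and on top the striking cap, 44 mm in diameter and 16 mm thick (its top 2 mm is a disc 37 mm across). It slides straight down. Origin: centre of the point's flat end, 57 mm above the desk when up; z up.
- cap_top (a point): Centre of the top face of the striking cap, where the mallet strikes: 169 mm above the desk when the punch is up, on the ram's axis. A stroke of 0.1 to 0.4 m/s that follows through to the bottom is brisk enough.
- ram_travel (a joint): Downward travel of the ram, m: 0 is up (rest), the punch point meets the coupon at 0.022, the end stop is at 0.0235. The ram weighs 0.6 kg; held slowly, it takes about 3 N to start and 11 N at 0.022 against its return spring; it brings the ram back up by itself.
- coupon: Copper-coloured metal coupon 75 x 24 x 3 mm lying loose in the nest on the anvil below the punch point, along the die's x. Origin: centre of its underside, 32 mm above the desk.
- mouse: Black computer mouse, 110 x 60 x 35 mm, a bystander. Origin: centre of its underside.
- jar: Amber glass jar with a black cap, 56 mm in diameter, 75 mm tall, a bystander. Origin: centre of its underside.
- dishes: Stack of three clear dishes, 92 mm in diameter, 48 mm tall, a bystander. Origin: centre of its underside.
- slidebox: Closed blue slide box, 100 x 170 x 33 mm, a bystander. Origin: centre of its underside.
- bottle: White bottle with a red cap, 60 mm in diameter, 130 mm tall, a bystander. Origin: centre of its underside.
- brush: Small wooden-handled brush, 170 mm long, lying flat, handle along its -x, bristles at +x, a bystander. Origin: about the middle of its length, on the desk.
There are look-alikes about, which are no part of the job. Of the things that look like the mallet, the smallest one is meant.

How it is judged:
By the outcome, as a careful person would: the job done as asked, in the order asked, and still so for the second after the job is handed in, with the robot touching nothing.
It also fails if it takes over 56 s, if anything falls off the work surface, if the arm or the gripper's body presses on something with over 40 N, if the wrist force passes 120 N, or if a joint passes its speed limit or range.

## Working session

There is one attempt and no reset: what is moved stays moved. The work goes in short steps, Python scripts to look and compute and a shell command to move; the robot and the scene stay as the last step left them, time stands still between calls to the robot, and variables do not carry over. Pictures are saved under pics/ and viewed, at most 10 in all, crops included, and the job is handed in when it is done.

```bash
ls; mkdir -p pics
cat > h.py <<'E'
import numpy as np, cv2
from rig import r
def cloud(p):
    z=p["z_map"]; K=np.array(p["camera_matrix"]); v,u=np.mgrid[0:400,0:640]
    c=np.stack([(u-K[0,2])/K[0,0]*z,(v-K[1,2])/K[1,1]*z,z],-1)
    return (c-np.array(p["t"]))@np.array(p["R"])   # R^T(c-t)
def save(p,n,crop=None,s=1):
    im=p["pixels"][:,:,::-1]
    if crop: im=im[crop[1]:crop[3],crop[0]:crop[2]]
    cv2.imwrite("pics/"+n,cv2.resize(im,None,fx=s,fy=s))
E
python3 - <<'E'
from h import *
print(r.grip_depth, r.observe())
P={n:r.get_image(n) for n in("top","side")}
for n,p in P.items():
    save(p,n+".png"); np.save(n+"_px.npy",p["pixels"]); C=cloud(p); np.save(n+"_C.npy",C)
    for k in("mallet","die","ram","mat"):
        for d in r.masks_of(p,k):
            m=d["pixels"]&(p["z_map"]>0); q=C[m]
            print(n,k,round(d["confidence"],2),np.round(d["extent"]),m.sum(),np.round(np.percentile(q,[2,50,98],axis=0)).tolist() if len(q) else '')
E
cd pics; python3 -c "
import cv2;a=cv2.imread('top.png');b=cv2.imread('side.png');cv2.imwrite('both.png',cv2.resize(cv2.vconcat([a,b]),(480,600)))"
```

```text
pics
53.900000000000006 {'t': 0.0, 'qpos': array([-1.21469748e+00,  3.09041999e-01,  1.63519951e+00, -8.15685900e-06,
        1.19966780e+00, -6.96659286e-02]), 'qd': array([-0.00041309,  0.00192144, -0.00065638, -0.00063771,  0.0007649 ,
       -0.00044644]), 'joint_efforts': array([-1.61654509e-03, -4.15259492e+01, -2.76665694e+01, -5.57995497e-05,
        1.02530408e-02, -2.41177753e-05]), 'tcp_pos': array([ 257.90040875, -568.59143477,  302.61765402]), 'orientation': array([ 9.77425021e-01,  2.11279403e-01, -1.69085373e-04, -1.14592756e-03]), 'force': array([0.04563057, 0.48898105, 0.78509931]), 'ft_torque': array([ 0.01175999, -0.02347924, -0.01520656]), 'grip_force': 0.0, 'finger_gap': 1.0009023825756107}
top mallet 0.88 [382. 253.  82.  47.] 1077 [[233.0, -315.0, 32.0], [297.0, -215.0, 76.0], [352.0, -71.0, 116.0]]
top mallet 0.85 [235. 270.  42.  85.] 1216 [[130.0, 213.0, -1.0], [230.0, 268.0, 75.0], [374.0, 329.0, 117.0]]
top mallet 0.56 [241. 173.  18.  62.] 515 [[462.0, 232.0, 14.0], [572.0, 254.0, 57.0], [642.0, 271.0, 87.0]]
top die 0.71 [381. 170.  60.  51.] 1921 [[503.
[... 451 characters left out ...]
.0, 498.0, 32.0], [560.0, 582.0, 41.0]]
side mallet 0.97 [256. 172.  73.  29.] 899 [[125.0, 208.0, 19.0], [231.0, 259.0, 68.0], [373.0, 314.0, 113.0]]
side mallet 0.69 [267. 265.  41.  69.] 1279 [[250.0, -325.0, -0.0], [311.0, -298.0, 75.0], [354.0, -84.0, 115.0]]
side mallet 0.57 [338. 175.  50.  19.] 560 [[459.0, 228.0, 4.0], [588.0, 246.0, 51.0], [642.0, 275.0, 84.0]]
side die 0.71 [354. 264.  44.  66.] 2077 [[501.0, -310.0, 7.0], [562.0, -250.0, 25.0], [634.0, -143.0, 170.0]]
side ram 0.76 [358. 234.  13.  14.] 216 [[549.0, -242.0, 1.0], [569.0, -227.0, 166.0], [607.0, -12.0, 173.0]]
side mat 0.69 [347. 185.  47.  28.] 694 [[527.0, 164.0, -1.0], [594.0, 217.0, 5.0], [678.0, 304.0, 10.0]]
```

View pics/top.png

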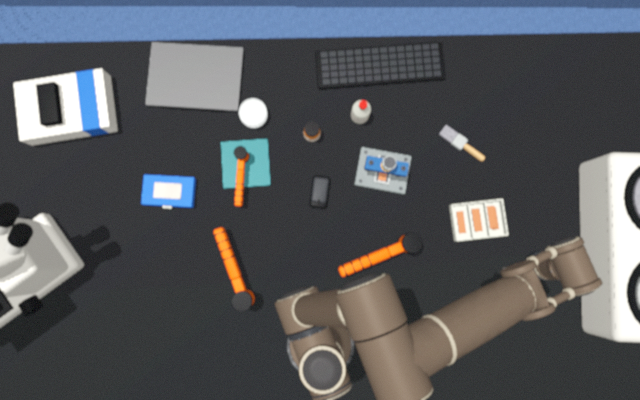

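View pics/side.png

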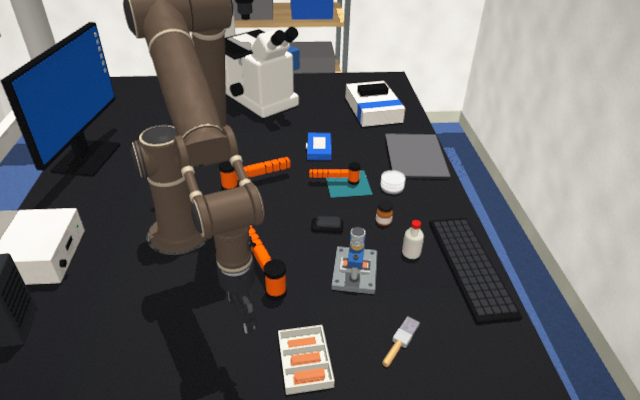

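The candidates for the mallet in the top view are (241,173) on the mat, about 82 mm tall, and (235,270) and (382,253), both about 115 mm tall. The smallest is the one on the mat, and the description places it there too. The punch is at (385,170).

Run:
```python
from h import *
o=[]
for n in("top","side"):
    p=r.get_image(n); C=cloud(p); px=p["pixels"].astype(int)
    save(p,n+"c.png",(190,120,430,230) if n=="top" else (290,130,430,300),4 if n=="top" else 3)
    X,Y,Z=C[...,0],C[...,1],C[...,2]
    box=(X>430)&(X<690)&(Y>180)&(Y<330)&(p["z_map"]>0)
    hd=box&(Z>72)&(Z<95); print(n,"headtop n",hd.sum(),C[hd].mean(0),C[hd].min(0),C[hd].max(0))
    org=box&(px[...,0]>150)&(px[...,2]<90)&(px[...,1]<150)&(Z>45)&(Z<72)&(X<610)
    q=C[org][:,:2]; f=cv2.fitLine(q.astype(np.float32),cv2.DIST_HUBER,0,.01,.01).ravel(); print("handle n",len(q),f,np.degrees(np.arctan2(f[1],f[0])),"zmed",np.median(C[org][:,2]), q.min(0),q.max(0))
    b2=(X>480)&(X<660)&(Y>-320)&(Y<-120)&(p["z_map"]>0)
    cp=b2&(Z>160)&(Z<180); print("cap",cp.sum(),C[cp].mean(0),np.percentile(C[cp],[2,98],axis=0).round().tolist())
    ma=r.masks_of(p,"mat")
    # mat by colour
    mt=(X>480)&(X<720)&(Y>120)&(Y<360)&(px[...,1]>px[...,0]+40)&(abs(Z-4)<15)
    rc=cv2.minAreaRect(C[mt][:,:2].astype(np.float32)); print("mat",rc, C[mt][:,2].mean())
    bs=b2&(Z>14)&(Z<30); print("base",cv2.minAreaRect(C[bs][:,:2].astype(np.float32)))
```

```text
top headtop n 150 [627.30840698 251.99035662  81.49352589] [606.15009933 230.41049772  72.79898289] [651.78329794 273.94979061  90.56373369]
handle n 122 [ 9.9777162e-01 -6.6721916e-02  5.3074475e+02  2.4947565e+02] -3.8257263 zmed 54.286704705597344 [456.73248949 242.3008075 ] [609.52905578 274.1455051 ]
cap 161 [ 572.44426296 -218.75066751  168.42848443] [[553.0, -238.0, 161.0], [593.0, -199.0, 175.0]]
mat ((605.55859375, 245.55307006835938), (167.55677795410156, 166.0899658203125), 3.8252642154693604) 3.5232112048563238
base ((572.3983154296875, -219.50247192382812), (170.05335998535156, 131.14773559570312), 78.76773834228516)
side headtop n 83 [624.43952729 246.43720292  80.96807935] [603.18065637 225.90040897  72.08479342] [645.21252943 279.48901516  89.92818828]
handle n 221 [ 9.9758410e-01 -6.9468863e-02  5.3353491e+02  2.5082787e+02] -3.983481 zmed 54.95792650038944 [454.89427054 231.44065495] [609.69903131 274.92896852]
cap 137 [ 569.34187991 -224.28711224  167.9603801 ] [[550.0, -242.0, 161.0], [589.0, -203.0, 173.0]]
mat ((605.6867065429688, 246.22201538085938), (164.47422790527344, 176.50926208496094), 3.768501043319702) 4.4556332464936705
base ((569.3797607421875, -221.6249237060547), (178.05140686035156, 130.05923461914062), 78.57589721679688)
```

View pics/topc.png

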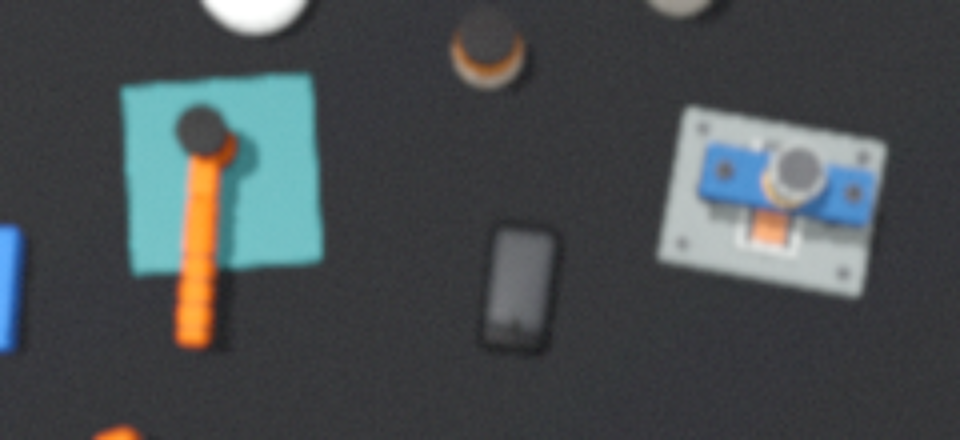

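View pics/sidec.png

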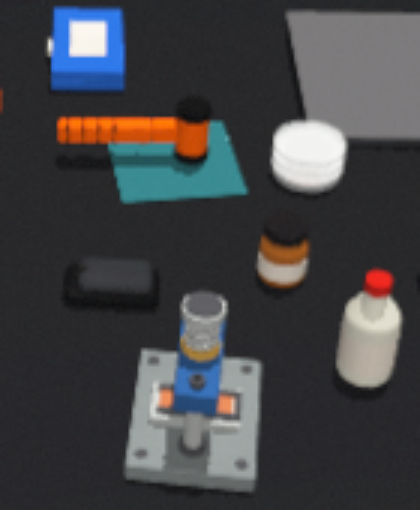

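The top crop (200,130) shows the small mallet, head up-image on the mat with its handle running towards -x. The punch cap is at (798,170). Mallet choice confirmed. Grasp point is about (565, 249.5), and head to cap is (-55,-471).

```bash
python3 -m handwheel '{"jaw":[1,1,1,1,1,1,1,1],"slide":[[0.043,0.114,0],[0.085,0.228,0],[0.128,0.341,0],[0.17,0.455,0],[0.213,0.569,0],[0.256,0.683,0],[0.298,0.796,0],[0.341,0.91,0]],"angular":[[0,0,-0.014],[0,0,-0.027],[0,0,-0.041],[0,0,-0.054],[0,0,-0.068],[0,0,-0.081],[0,0,-0.095],[0,0,-0.108]]}' 120
python3 -m handwheel '{"jaw":[1,1,1,1,1,1,1,1],"slide":[[0.043,0.114,0],[0.085,0.228,0],[0.128,0.341,0],[0.17,0.455,0],[0.213,0.569,0],[0.256,0.683,0],[0.298,0.796,0],[0.341,0.91,0]],"angular":[[0,0,-0.014],[0,0,-0.027],[0,0,-0.041],[0,0,-0.054],[0,0,-0.068],[0,0,-0.081],[0,0,-0.095],[0,0,-0.108]]}'
python3 -m handwheel '{"jaw":[1,1,1,1,1,1,1,1],"slide":[[0.049,0.13,0],[0.097,0.26,0],[0.146,0.39,0],[0.195,0.52,0],[0.244,0.65,0],[0.292,0.78,0],[0.341,0.91,0],[0.341,0.91,0]],"angular":[[0,0,-0.016],[0,0,-0.031],[0,0,-0.047],[0,0,-0.062],[0,0,-0.078],[0,0,-0.093],[0,0,-0.108],[0,0,-0.108]]}'
python3 - <<'E'
from h import *
from scipy.spatial.transform import Rotation as R
s=r.observe(); print(s["qpos"],R.from_quat(s["orientation"]).as_matrix().round(3))
for n in("side","top"):
    p=r.get_image(n); save(p,n+"2.png"); C=cloud(p); px=p["pixels"].astype(int)
    X,Y,Z=C[...,0],C[...,1],C[...,2]
    m=(X>430)&(X<600)&(Y>200)&(Y<310)&(px[...,0]>150)&(px[...,1]<150)&(px[...,2]<80)&(Z>30)&(Z<70)
    print(n,[(x,np.median(Y[m&(abs(X-x)<12)]).round(1),(m&(abs(X-x)<12)).sum()) for x in range(460,600,24)])
E
```

```text
t: 1.7
tcp_pos: [360.8, -295.2, 304.2]
orientation: [0.991, 0.131, 0.0, 0.0]
force: [0.7, -0.1, -0.2]
finger_gap: 1.0
grip_force: 0.0
t: 2.7
tcp_pos: [463.1, -22.0, 304.2]
orientation: [0.999, 0.051, 0.0, 0.0]
force: [-0.0, -0.5, -0.3]
finger_gap: 1.004
grip_force: 0.0
t: 3.7
tcp_pos: [565.6, 252.3, 303.9]
orientation: [1.0, -0.029, 0.0, -0.0]
force: [0.4, -0.7, -0.3]
finger_gap: 1.002
grip_force: 0.0
[3.49056420e-01 2.96717256e-01 1.64856653e+00 5.75520308e-04
 1.19516940e+00 1.97667747e+00] [[ 0.998 -0.057  0.001]
 [-0.057 -0.998  0.001]
 [ 0.001 -0.001 -1.   ]]
side [(460, np.float64(254.2), np.int64(30)), (484, np.float64(252.3), np.int64(45)), (508, np.float64(249.8), np.int64(52)), (532, np.float64(252.3), np.int64(45)), (556, np.float64(247.0), np.int64(44)), (580, np.float64(246.0), np.int64(42))]
top [(460, np.float64(nan), np.int64(0)), (484, np.float64(nan), np.int64(0)), (508, np.float64(nan), np.int64(0)), (532, np.float64(nan), np.int64(0)), (556, np.float64(254.1), np.int64(1)), (580, np.float64(nan), np.int64(0))]
  return _methods._mean(a, axis=axis, dtype=dtype,
  ret = ret.dtype.type(ret / rcount)
```

```bash
python3 -m handwheel '{"jaw":[1,1,1,1,1,1,1,1],"slide":[[0,-0.007,-0.12],[0,-0.007,-0.24],[0,-0.007,-0.36],[0,-0.007,-0.47],[0,-0.007,-0.56],[0,-0.007,-0.64],[0,-0.007,-0.687],[0,-0.007,-0.687]],"angular":[[0,0,0],[0,0,0],[0,0,0],[0,0,0],[0,0,0],[0,0,0],[0,0,0],[0,0,0]]}'
python3 - <<'E'
from h import *
s=r.observe(); print(s["tcp_pos"],s["force"])
p=r.get_image("side"); save(p,"side3.png",(260,60,440,240),4)
E
```

```text
t: 4.8
tcp_pos: [564.2, 246.6, 96.9]
orientation: [1.0, -0.031, -0.001, 0.001]
force: [0.8, 0.1, -0.4]
finger_gap: 0.998
grip_force: 0.0
[564.17750271 246.58602282  96.87826136] [ 0.81016377  0.13710784 -0.37761869]
```

View pics/side3.png

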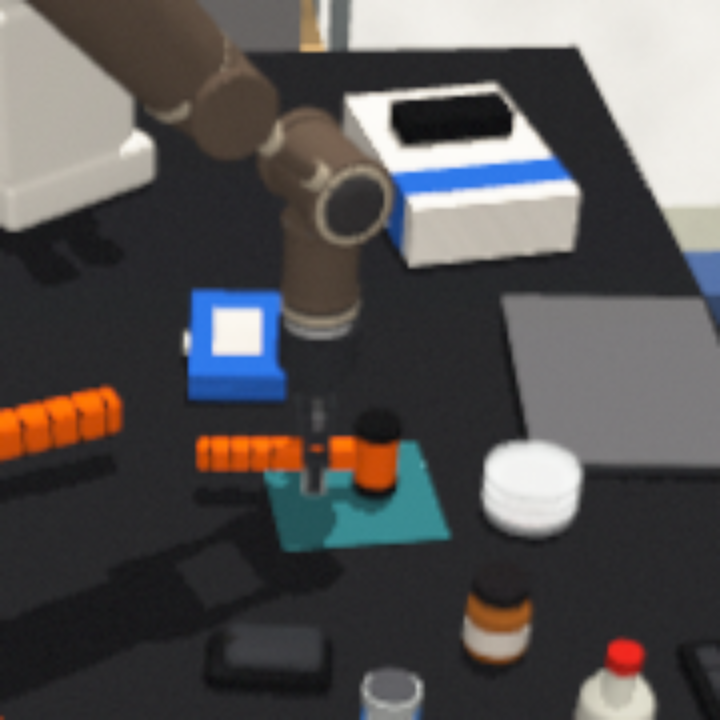

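The fingers straddle the handle at crop (315,455), well behind the head at (377,450). I'll close and lift slightly.

```bash
python3 -m handwheel '{"jaw":[-1,-1,-1,-1,-1,-1,-1,-1],"slide":[[0,0,0],[0,0,0],[0,0,0],[0,0,0],[0,0,0],[0,0,0],[0,0,0],[0,0,0]],"angular":[[0,0,0],[0,0,0],[0,0,0],[0,0,0],[0,0,0],[0,0,0],[0,0,0],[0,0,0]]}' 120
python3 - <<'E'
from h import *
s=r.observe(); print(s["tcp_pos"],s["orientation"],s["force"],s["ft_torque"])
E
python3 -m handwheel '{"jaw":[-1,-1,-1,-1,-1,-1,-1,-1],"slide":[[0,0,0.02],[0,0,0.06],[0,0,0.12],[0,0,0.2],[0,0,0.3],[0,0,0.4],[0,0,0.5],[0,0,0.5]],"angular":[[0,0,0],[0,0,0],[0,0,0],[0,0,0],[0,0,0],[0,0,0],[0,0,0],[0,0,0]]}'
python3 - <<'E'
from h import *
s=r.observe(); print(s["tcp_pos"],s["orientation"],s["force"],s["ft_torque"])
p=r.get_image("side"); save(p,"side4.png",(260,60,440,240),4)
for n in("top","side"):
    p=r.get_image(n); C=cloud(p); Z=C[...,2];X=C[...,0];Y=C[...,1]
    px=p["pixels"].astype(int).max(2)
    m=(X>595)&(X<680)&(Y>190)&(Y<310)&(Z>215)&(Z<250)&(px<110)
    print(n,m.sum(),C[m].mean(0) if m.any() else 0)
E
```

```text
t: 5.85
tcp_pos: [565.7, 248.5, 98.7]
orientation: [1.0, -0.03, 0.001, -0.001]
force: [-1.5, 4.2, 4.8]
finger_gap: 0.26
grip_force: 119.1
[565.659237   248.49631324  98.6818185 ] [ 9.99548396e-01 -3.00296231e-02  8.43855080e-04 -7.16612470e-04] [-1.4561452   4.23506634  4.78660789] [0.57657699 0.06129897 0.17244579]
t: 6.85
tcp_pos: [567.1, 248.2, 252.0]
orientation: [1.0, -0.03, 0.004, -0.001]
force: [0.2, 0.8, -3.7]
finger_gap: 0.262
grip_force: 118.2
[567.11406178 248.2266865  252.0134747 ] [ 0.99953561 -0.03019385  0.00385744 -0.00141679] [ 0.19685403  0.80365228 -3.67920688] [ 0.03991916  0.20222107 -0.05785368]
top 0 0
side 91 [622.84536808 237.68691059 229.38012138]
```

View pics/side4.png

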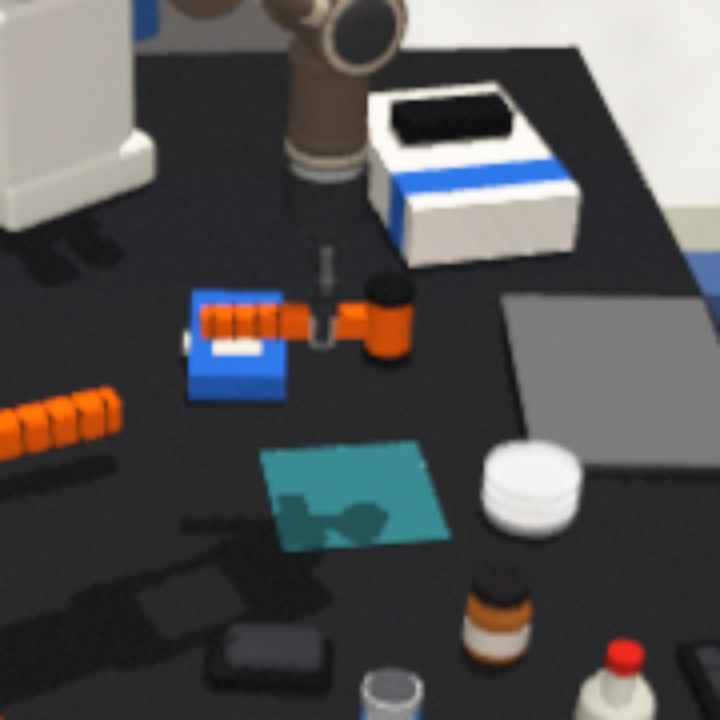

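The mallet is gripped level, with its head at (388,315). I'll carry it over the punch and hover 40 mm above the cap.

```bash
python3 -m handwheel '{"jaw":[-1,-1,-1,-1,-1,-1,-1,-1],"slide":[[-0.005,-0.04,0.03],[-0.015,-0.12,0.07],[-0.03,-0.22,0.11],[-0.04,-0.33,0.15],[-0.055,-0.44,0.173],[-0.07,-0.55,0.173],[-0.08,-0.66,0.173],[-0.09,-0.772,0.173]],"angular":[[0,0,0],[0,0,0],[0,0,0],[0,0,0],[0,0,0],[0,0,0],[0,0,0],[0,0,0]]}'
python3 -m handwheel '{"jaw":[-1,-1,-1,-1,-1,-1,-1,-1],"slide":[[-0.015,-0.12,0],[-0.03,-0.24,0],[-0.045,-0.36,0],[-0.058,-0.48,0],[-0.07,-0.6,0],[-0.082,-0.7,0],[-0.09,-0.75,0],[-0.091,-0.772,0]],"angular":[[0,0,0],[0,0,0],[0,0,0],[0,0,0],[0,0,0],[0,0,0],[0,0,0],[0,0,0]]}'
python3 - <<'E'
from h import *
s=r.observe(); print(s["tcp_pos"],s["orientation"],s["force"],s["ft_torque"])
for n in("top","side"):
    p=r.get_image(n); C=cloud(p); Z=C[...,2];X=C[...,0];Y=C[...,1]
    im=p["pixels"][:,:,::-1]; im=im[90:240,310:460] if n=="top" else im[150:300,280:430]
    cv2.imwrite(f"pics/{n}5.png",cv2.resize(im,(400,400)))
    px=p["pixels"].astype(int)
    near=(abs(X-572)<45)&(abs(Y+220)<45)
    dark=near&(px.max(2)<110)&(Z>265)&(Z<300); 
    org=near&(px[...,0]>140)&(px[...,2]<90)&(Z>205)&(Z<290)&(X>545)
    for k,m in(("headtop",dark),("orange",org)):
        print(n,k,m.sum(),C[m].mean(0) if m.any() else 0, np.percentile(C[m],[3,97],axis=0).round().tolist() if m.any() else 0)
cv2.imwrite("pics/b5.png",cv2.hconcat([cv2.imread("pics/top5.png"),cv2.imread("pics/side5.png")]))
E
```

```text
t: 8.0
tcp_pos: [537.1, 13.4, 300.3]
orientation: [1.0, -0.031, 0.0, 0.0]
force: [-0.1, -1.1, -3.4]
finger_gap: 0.263
grip_force: 118.0
t: 9.0
tcp_pos: [509.9, -216.5, 299.9]
orientation: [1.0, -0.031, -0.0, -0.0]
force: [-0.1, 0.4, -3.4]
finger_gap: 0.264
grip_force: 118.2
[ 509.94904902 -216.52854508  299.88843572] [ 9.99521284e-01 -3.09383678e-02 -9.76413765e-05 -9.95782699e-05] [-0.08536057  0.37834161 -3.36989262] [ 0.03804166  0.2037739  -0.02338884]
top headtop 0 0 0
top orange 0 0 0
side headtop 166 [ 568.65596525 -225.59909618  282.08422862] [[549.0, -243.0, 273.0], [589.0, -203.0, 286.0]]
side orange 201 [ 565.73762361 -235.61438407  246.48732655] [[546.0, -243.0, 223.0], [587.0, -223.0, 270.0]]
```

View pics/b5.png

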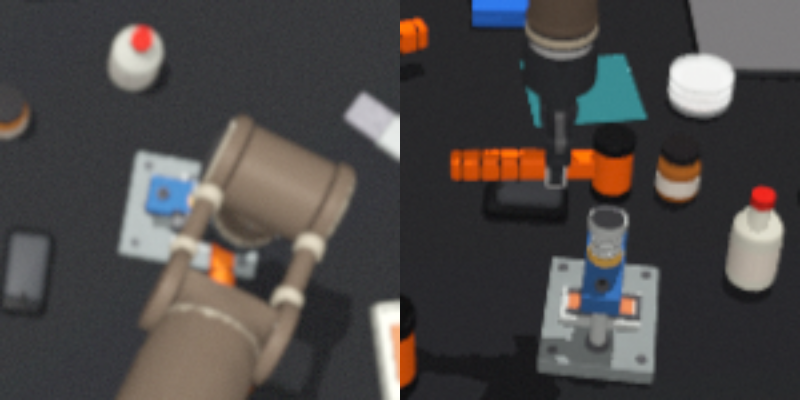

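In the side view the head sits above the cap, offset by only about (+0.7,+1.3) mm. I'll trim that offset and strike at about 0.24 m/s, ending the call at the bottom so I can read force and height.

```bash
python3 -m handwheel '{"jaw":[-1,-1,-1,-1,-1,-1,-1,-1],"slide":[[0.002,0.003,0],[0.003,0.004,0],[0.003,0.004,0],[0.003,0.004,0],[0.003,0.004,-0.02],[0.003,0.004,-0.11],[0.003,0.004,-0.205],[0.003,0.004,-0.205]],"angular":[[0,0,0],[0,0,0],[0,0,0],[0,0,0],[0,0,0],[0,0,0],[0,0,0],[0,0,0]]}'
python3 - <<'E'
from h import *
s=r.observe(); print(s["tcp_pos"],s["orientation"],s["force"],s["ft_torque"])
E
```

```text
t: 10.1
tcp_pos: [510.8, -214.4, 238.0]
orientation: [1.0, -0.03, -0.001, -0.0]
force: [-5.3, 0.8, 6.5]
finger_gap: 0.26
grip_force: 121.7
[ 510.80012138 -214.44010404  238.01831433] [ 9.99547789e-01 -3.00340196e-02 -1.46430500e-03 -1.76287343e-04] [-5.30029922  0.81449666  6.48566855] [0.14575497 0.8185367  0.03207636]
```

Run:
```python
from h import *
s=[r.observe()]
for i in range(3):
    p=r.get_image("side"); s.append(r.observe()); C=cloud(p); X,Y,Z=C[...,0],C[...,1],C[...,2]; px=p["pixels"].astype(int)
    m=(abs(X-570)<24)&(abs(Y+222)<24)&(px.max(2)<110)&(Z>200)&(Z<240); print(m.sum(),C[m].mean(0),np.median(Z[m]))
save(p,"side6.png",(300,170,400,295),5)
for a in s: print(a["tcp_pos"].round(1),a["force"].round(1),a["ft_torque"].round(2))
```

```text
157 [ 565.49473709 -223.10378541  227.37650682] 228.01649124732725
157 [ 565.60244524 -222.81988827  227.676448  ] 228.1467908558668
153 [ 565.45626023 -223.45077423  228.01979358] 228.39730458022578
[ 510.8 -214.4  238. ] [-5.3  0.8  6.5] [0.15 0.82 0.03]
[ 510.8 -214.5  238.7] [-6.1  1.5  5.8] [0.22 0.89 0.04]
[ 510.8 -214.5  239. ] [-5.1 -0.1  6.6] [ 0.21  0.89 -0.03]
[ 510.8 -214.4  239.2] [-6.2  0.7  5.3] [ 0.19  0.89 -0.01]
```

View pics/side6.png

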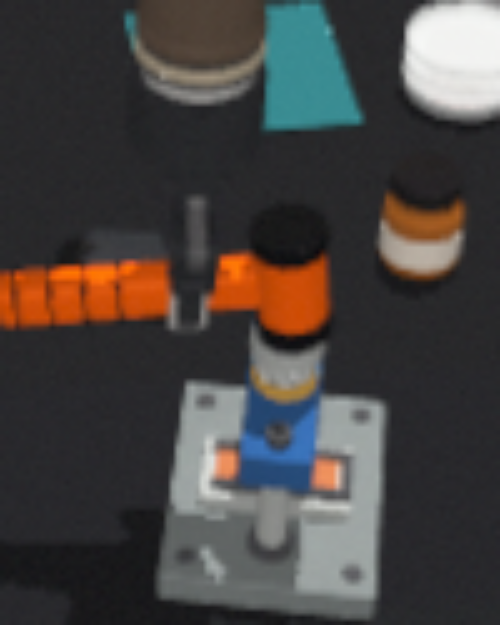

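The head sits square in position at (290,280), but the handle pitched about 5° in the grip and the ram went only about 18 mm, so the punch didn't reach bottom. The lever arm is too long for the friction. I'll lift, put the mallet back on its mat, and re-grip it on the neck about 37 mm behind the head.

```bash
python3 -m handwheel '{"jaw":[-1,-1,-1,-1,-1,-1,-1,-1],"slide":[[0,0,0.06],[0,0,0.14],[0,0,0.22],[0.005,0.05,0.23],[0.017,0.14,0.23],[0.03,0.26,0.23],[0.044,0.38,0.23],[0.058,0.5,0.23]],"angular":[[0,0,0],[0,0,0],[0,0,0],[0,0,0],[0,0,0],[0,0,0],[0,0,0],[0,0,0]]}'
python3 -m handwheel '{"jaw":[-1,-1,-1,-1,-1,-1,-1,-1],"slide":[[0.014,0.12,0],[0.028,0.24,0],[0.042,0.36,0],[0.056,0.48,0],[0.07,0.6,0],[0.084,0.72,0],[0.098,0.84,0],[0.112,0.96,0]],"angular":[[0,0,0],[0,0,0],[0,0,0],[0,0,0],[0,0,0],[0,0,0],[0,0,0],[0,0,0]]}'
python3 -m handwheel '{"jaw":[-1,-1,-1,-1,-1,-1,-1,-1],"slide":[[0,0.03,-0.06],[0,0.055,-0.14],[0,0.08,-0.22],[0,0.08,-0.3],[0,0.08,-0.38],[0,0.08,-0.46],[0,0.08,-0.52],[0,0.08,-0.52]],"angular":[[0,0,0],[0,0,0],[0,0,0],[0,0,0],[0,0,0],[0,0,0],[0,0,0],[0,0,0]]}'
python3 - <<'E'
from h import *
s=r.observe(); print(s["tcp_pos"],s["orientation"],s["force"],s["ft_torque"])
p=r.get_image("side"); save(p,"side7.png",(290,130,400,230),6); C=cloud(p); X,Y,Z=C[...,0],C[...,1],C[...,2]; px=p["pixels"].astype(int)
t=s["tcp_pos"]
m=(abs(X-t[0]-57)<35)&(abs(Y-t[1])<45)&(px.max(2)<110)&(abs(Z-t[2]+17)<12); print("headtop",m.sum(),C[m].mean(0))
o=(abs(X-t[0])<160)&(abs(Y-t[1])<45)&(px[...,0]>140)&(px[...,2]<90)&(abs(Z-t[2]+56)<45)&(X<t[0]+25)
print([(d,np.percentile(Z[o&(abs(X-t[0]-d)<8)],[10,50,90]).round(1).tolist()) for d in(-100,-80,-60,-40,18)if (o&(abs(X-t[0]-d)<8)).sum()>3])
E
```

```text
t: 11.25
tcp_pos: [528.3, -62.0, 306.0]
orientation: [1.0, -0.03, -0.001, -0.001]
force: [1.3, -0.1, -3.3]
finger_gap: 0.261
grip_force: 120.1
t: 12.25
tcp_pos: [561.4, 225.8, 305.8]
orientation: [1.0, -0.03, -0.001, -0.0]
force: [1.7, 0.2, -4.2]
finger_gap: 0.261
grip_force: 120.1
t: 13.25
tcp_pos: [560.5, 246.9, 148.4]
orientation: [1.0, -0.03, -0.003, 0.001]
force: [1.1, -0.7, -3.8]
finger_gap: 0.26
grip_force: 120.1
[560.46378074 246.93716301 148.36985847] [ 0.99953936 -0.03020001 -0.00281346  0.00105763] [ 1.09670921 -0.67584399 -3.79559127] [-0.01197606  0.22268723  0.02572647]
headtop 84 [614.38580758 237.25149187 136.53603375]
[(-100, [80.3, 93.7, 99.4]), (-80, [81.1, 93.8, 102.2]), (-60, [83.5, 95.9, 104.3]), (-40, [85.7, 100.0, 106.5]), (18, [89.3, 100.2, 109.1])]
```

View pics/side7.png

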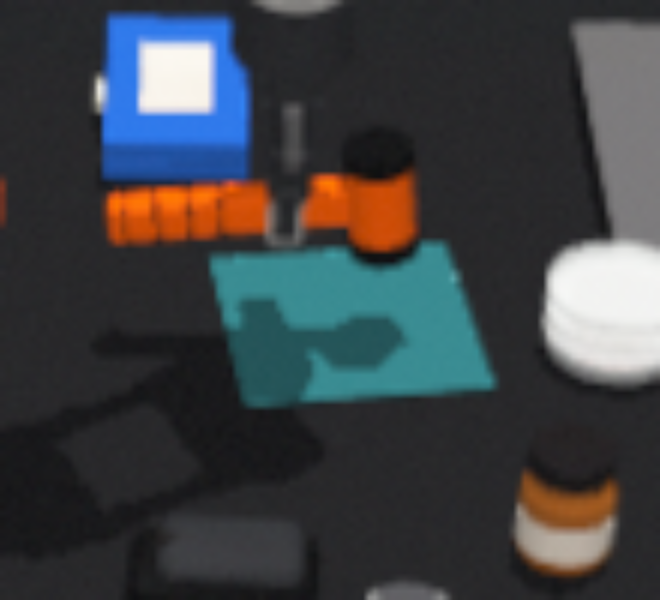

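The tilt persists at about 4° head-up. I'll level it with the tool and set the mallet down.

```bash
python3 -m handwheel '{"jaw":[-1,-1,-1,-1,-1,-1,-1,-1],"slide":[[0.015,0,0],[0.03,0,-0.02],[0.03,0,-0.05],[0.03,0,-0.09],[0.03,0,-0.12],[0.03,0,-0.14],[0.03,0,-0.15],[0.03,0,-0.155]],"angular":[[0,0.022,0],[0,0.045,0],[0,0.045,0],[0,0.045,0],[0,0.045,0],[0,0.045,0],[0,0.045,0],[0,0.045,0]]}'
python3 - <<'E'
from h import *
s=r.observe(); print(s["tcp_pos"],s["orientation"],s["force"],s["ft_torque"])
E
python3 -m handwheel '{"jaw":[-1,-1,-1,-1,-1,-1,-1,-1],"slide":[[0,0,-0.002],[0,0,-0.004],[0,0,-0.006],[0,0,-0.008],[0,0,-0.008],[0,0,-0.008],[0,0,-0.008],[0,0,-0.008]],"angular":[[0,0,0],[0,0,0],[0,0,0],[0,0,0],[0,0,0],[0,0,0],[0,0,0],[0,0,0]]}'
python3 - <<'E'
from h import *
s=r.observe(); print(s["tcp_pos"],s["orientation"],s["force"],s["ft_torque"])
E
```

```text
t: 14.3
tcp_pos: [571.7, 247.8, 104.6]
orientation: [0.999, -0.03, -0.034, 0.001]
force: [-0.5, 0.8, -3.5]
finger_gap: 0.259
grip_force: 120.2
[571.70715078 247.76291163 104.64191803] [ 9.98982345e-01 -3.00506073e-02 -3.36196644e-02  9.76018093e-04] [-0.52066337  0.75965411 -3.50516102] [0.03046789 0.08654013 0.00222158]
t: 15.3
tcp_pos: [571.7, 247.7, 102.3]
orientation: [0.999, -0.03, -0.034, 0.001]
force: [0.0, 0.1, -4.6]
finger_gap: 0.265
grip_force: 120.2
[571.65545262 247.71581037 102.29107907] [ 9.98979593e-01 -3.00583900e-02 -3.36939362e-02  9.92752361e-04] [ 0.02647149  0.0617757  -4.56560786] [ 0.04655309  0.08353148 -0.06264242]
```

```bash
python3 -m handwheel '{"jaw":[-1,-1,-1,-1,-1,-1,-1,-1],"slide":[[0,0,-0.002],[0,0,-0.004],[0,0,-0.006],[0,0,-0.008],[0,0,-0.01],[0,0,-0.012],[0,0,-0.012],[0,0,-0.012]],"angular":[[0,0,0],[0,0,0],[0,0,0],[0,0,0],[0,0,0],[0,0,0],[0,0,0],[0,0,0]]}'
python3 - <<'E'
from h import *
s=r.observe(); print(s["tcp_pos"],s["orientation"],s["force"],s["ft_torque"])
p=r.get_image("side"); C=cloud(p); X,Y,Z=C[...,0],C[...,1],C[...,2]; px=p["pixels"].astype(int); t=s["tcp_pos"]
m=(abs(X-t[0]-57)<35)&(abs(Y-t[1])<45)&(px.max(2)<110)&(abs(Z-t[2]+17)<12); print("headtop",m.sum(),C[m].mean(0))
o=(abs(X-t[0])<160)&(abs(Y-t[1])<45)&(px[...,0]>140)&(px[...,2]<90)&(abs(Z-t[2]+56)<45)&(X<t[0]+25)
print([(d,np.percentile(Z[o&(abs(X-t[0]-d)<8)],[10,50,90]).round(1).tolist()) for d in(-100,-80,-60,-40,18)if (o&(abs(X-t[0]-d)<8)).sum()>3])
E
```

```text
t: 16.3
tcp_pos: [571.6, 247.7, 98.7]
orientation: [0.999, -0.03, -0.034, 0.001]
force: [0.3, 0.0, -3.6]
finger_gap: 0.259
grip_force: 120.2
[571.63922921 247.71113928  98.68155767] [ 0.99897848 -0.03006333 -0.03372212  0.00100596] [ 3.18063096e-01  2.56249213e-03 -3.60927298e+00] [ 0.0172678   0.09300262 -0.01591991]
headtop 87 [625.08792389 238.84525726  83.58501474]
[(-100, [34.8, 49.9, 54.7]), (-80, [37.0, 50.2, 57.8]), (-60, [38.8, 52.8, 57.3]), (-40, [40.3, 53.0, 58.7]), (18, [40.0, 50.8, 57.7])]
```

```bash
python3 -m handwheel '{"jaw":[-1,-1,-1,-1,-1,-1,-1,-1],"slide":[[0,0,-0.002],[0,0,-0.003],[0,0,-0.004],[0,0,-0.005],[0,0,-0.006],[0,0,-0.007],[0,0,-0.007],[0,0,-0.007]],"angular":[[0,0,0],[0,0,0],[0,0,0],[0,0,0],[0,0,0],[0,0,0],[0,0,0],[0,0,0]]}'
```

```text
t: 17.35
tcp_pos: [571.7, 247.7, 96.7]
orientation: [0.999, -0.03, -0.034, 0.001]
force: [-0.7, -0.3, -3.3]
finger_gap: 0.262
grip_force: 120.2
```

```bash
python3 -m handwheel '{"jaw":[-1,-1,-1,-1,-1,-1,-1,-1],"slide":[[0,0,-0.002],[0,0,-0.003],[0,0,-0.004],[0,0,-0.005],[0,0,-0.006],[0,0,-0.007],[0,0,-0.007],[0,0,-0.007]],"angular":[[0,0,0],[0,0,0],[0,0,0],[0,0,0],[0,0,0],[0,0,0],[0,0,0],[0,0,0]]}'
```

```text
t: 18.35
tcp_pos: [571.6, 247.7, 96.4]
orientation: [0.999, -0.03, -0.034, 0.001]
force: [-6.2, -2.6, 10.3]
finger_gap: 0.266
grip_force: 121.8
```

Contact felt at 14 N. I'll relieve the force, open, level the tool, shift to the neck, and re-grip.

```bash
python3 -m handwheel '{"jaw":[-1,0.3,1,1,1,1,1,1],"slide":[[0,0,0.004],[0,0,0.004],[0,0,0.005],[0,0,0.006],[0,0,0.008],[0.01,0,0.012],[0.035,-0.002,0.012],[0.059,-0.004,0.012]],"angular":[[0,0,0],[0,0,0],[0,0,0],[0,0,0],[0,-0.02,0],[0,-0.045,0],[0,-0.045,0],[0,-0.045,0]]}'
python3 - <<'E'
from h import *
s=r.observe(); print(s["tcp_pos"],s["orientation"],s["force"],s["ft_torque"])
p=r.get_image("side"); save(p,"side8.png",(290,130,400,230),6); C=cloud(p); X,Y,Z=C[...,0],C[...,1],C[...,2]; px=p["pixels"].astype(int)
m=(abs(X-625)<28)&(abs(Y-243)<35)&(px.max(2)<110)&(abs(Z-82)<11); print("headtop",m.sum(),C[m].mean(0),C[m].min(0))
E
```

```text
t: 19.35
tcp_pos: [590.0, 246.5, 98.3]
orientation: [1.0, -0.03, 0.0, -0.0]
force: [0.3, -0.0, -0.3]
finger_gap: 1.002
grip_force: 0.0
[590.01087331 246.54331586  98.26866321] [ 9.99548943e-01 -3.00301477e-02  2.96655900e-04 -1.16374715e-04] [ 0.27808581 -0.00322911 -0.2704411 ] [-0.01624846  0.00755516 -0.04357832]
headtop 83 [627.65168323 237.70900707  81.19088163] [608.49478333 210.73117446  71.20434979]
```

View pics/side8.png

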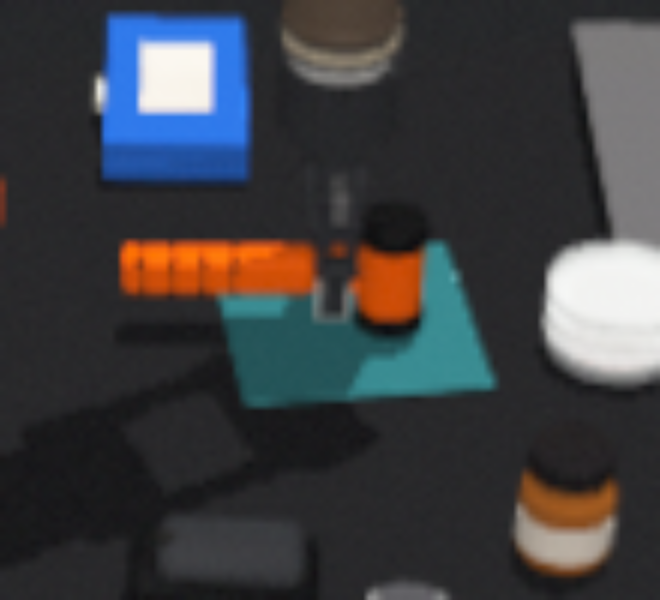

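The finger at (333,285) straddles the neck, just clear of the head edge at 358. I'll nudge 1.5 mm forward, close and lift.

```bash
python3 -m handwheel '{"jaw":[1,-1,-1,-1,-1,-1,-1,-1],"slide":[[0.005,0,0],[0.005,0,0],[0.005,0,0],[0.005,0,0],[0.005,0,0],[0.005,0,0],[0.005,0,0],[0.005,0,0]],"angular":[[0,0,0],[0,0,0],[0,0,0],[0,0,0],[0,0,0],[0,0,0],[0,0,0],[0,0,0]]}' 120
python3 -m handwheel '{"jaw":[-1,-1,-1,-1,-1,-1,-1,-1],"slide":[[0,0,0.02],[0,0,0.08],[0,0,0.2],[0,0,0.32],[0,-0.05,0.44],[0,-0.13,0.56],[-0.02,-0.24,0.67],[-0.03,-0.36,0.67]],"angular":[[0,0,0],[0,0,0],[0,0,0],[0,0,0],[0,0,0],[0,0,0],[0,0,0],[0,0,0]]}'
python3 - <<'E'
from h import *
s=r.observe(); print(s["tcp_pos"],s["orientation"],s["force"],s["ft_torque"])
E
```

```text
t: 20.4
tcp_pos: [590.8, 246.5, 98.4]
orientation: [1.0, -0.03, -0.0, 0.0]
force: [-2.2, -0.2, 4.7]
finger_gap: 0.238
grip_force: 125.8
t: 21.4
tcp_pos: [583.6, 138.2, 304.1]
orientation: [1.0, -0.03, 0.004, -0.001]
force: [0.4, -0.7, -4.1]
finger_gap: 0.237
grip_force: 125.9
[583.57367767 138.24832357 304.11548155] [ 9.99550865e-01 -2.96273020e-02  4.41849118e-03 -8.76365429e-04] [ 0.39772387 -0.71895493 -4.07083102] [ 0.0426482   0.07212799 -0.04003372]
```

```bash
python3 -m handwheel '{"jaw":[-1,-1,-1,-1,-1,-1,-1,-1],"slide":[[-0.02,-0.12,0],[-0.03,-0.24,0],[-0.05,-0.36,0],[-0.065,-0.48,0],[-0.08,-0.6,0],[-0.1,-0.7,0],[-0.11,-0.8,0],[-0.12,-0.88,0]],"angular":[[0,0,0],[0,0,0],[0,0,0],[0,0,0],[0,0,0],[0,0,0],[0,0,0],[0,0,0]]}'
python3 -m handwheel '{"jaw":[-1,-1,-1,-1,-1,-1,-1,-1],"slide":[[-0.01,-0.08,0],[-0.02,-0.16,0],[-0.03,-0.22,0],[-0.04,-0.27,0],[-0.043,-0.3,0],[-0.043,-0.3,0],[-0.043,-0.3,0],[-0.043,-0.3,0]],"angular":[[0,0,0],[0,0,0],[0,0,0],[0,0,0],[0,0,0],[0,0,0],[0,0,0],[0,0,0]]}'
python3 - <<'E'
from h import *
s=r.observe(); print(s["tcp_pos"],s["orientation"],s["force"],s["ft_torque"])
for i in range(2):
    p=r.get_image("side"); C=cloud(p); X,Y,Z=C[...,0],C[...,1],C[...,2]; px=p["pixels"].astype(int)
    near=(abs(X-572)<45)&(abs(Y+220)<45)
    m=near&(px.max(2)<110)&(Z>265)&(Z<300)&(X>547); print(m.sum(),C[m].mean(0),np.percentile(C[m],[3,97],axis=0).round().tolist())
    c=near&(Z>160)&(Z<180); print("cap",C[c].mean(0),np.percentile(C[c],[3,97],axis=0).round().tolist())
    v,u=np.nonzero(c); print(u.min(),u.max(),u.mean()); 
    org=near&(px[...,0]>140)&(px[...,2]<90)&(Z>215)&(Z<270)&(X>547); v,u=np.nonzero(org); print(u.min(),u.max(),u.mean())
save(p,"side9.png",(300,130,400,270),4)
E
```

```text
t: 22.4
tcp_pos: [545.3, -126.6, 299.6]
orientation: [1.0, -0.03, 0.0, 0.0]
force: [-0.2, 0.3, -4.2]
finger_gap: 0.239
grip_force: 125.9
t: 23.4
tcp_pos: [533.0, -214.9, 299.0]
orientation: [1.0, -0.03, -0.0, -0.0]
force: [-0.3, 0.3, -3.2]
finger_gap: 0.236
grip_force: 125.9
[ 533.02127172 -214.90030879  299.01753321] [ 9.99558022e-01 -2.97276040e-02 -5.45916417e-05 -1.67564511e-04] [-0.32200013  0.26744958 -3.19882001] [-0.01926491  0.17365625  0.01010907]
162 [ 570.7309704  -222.33555429  281.56516026] [[552.0, -241.0, 272.0], [590.0, -199.0, 286.0]]
cap [ 569.02025105 -224.19016969  167.77423804] [[551.0, -242.0, 161.0], [588.0, -203.0, 173.0]]
350 364 357.2116788321168
351 366 358.81182795698925
160 [ 570.63638621 -222.8869983   281.98168643] [[552.0, -241.0, 273.0], [590.0, -201.0, 287.0]]
cap [ 568.83998306 -224.31678153  168.22146621] [[551.0, -241.0, 162.0], [588.0, -203.0, 173.0]]
350 364 357.16541353383457
351 366 358.72727272727275
```

View pics/side9.png

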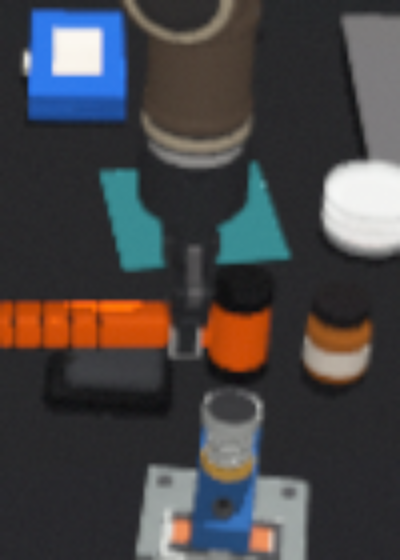

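The head at crop (240,320) is level above the cap at (232,408), with a relative offset of (1.8,1.7) mm. I'll correct that and strike at about 0.3 m/s with follow-through.

```bash
python3 -m handwheel '{"jaw":[-1,-1,-1,-1,-1,-1,-1,-1],"slide":[[-0.006,-0.006,0],[-0.006,-0.006,0],[-0.006,-0.006,0],[-0.006,-0.006,0],[-0.006,-0.006,-0.01],[-0.006,-0.006,-0.095],[-0.006,-0.006,-0.213],[-0.006,-0.006,-0.213]],"angular":[[0,0,0],[0,0,0],[0,0,0],[0,0,0],[0,0,0],[0,0,0],[0,0,0],[0,0,0]]}'
python3 - <<'E'
from h import *
s=[r.observe()]
p=r.get_image("side"); s.append(r.observe()); C=cloud(p); X,Y,Z=C[...,0],C[...,1],C[...,2]; px=p["pixels"].astype(int)
m=(abs(X-570)<24)&(abs(Y+222)<24)&(px.max(2)<110)&(Z>200)&(Z<240); print(m.sum(),C[m].mean(0),np.median(Z[m]))
for a in s: print(a["tcp_pos"].round(1),a["orientation"].round(4),a["force"].round(1),a["ft_torque"].round(2))
t=s[0]["tcp_pos"]
o=(abs(Y-t[1])<45)&(px[...,0]>140)&(px[...,2]<90)&(abs(Z-t[2]+56)<45)&(X<t[0])
print([(d,np.percentile(Z[o&(abs(X-t[0]-d)<8)],[10,50,90]).round(1).tolist()) for d in(-120,-100,-80,-60,-40,-20)if (o&(abs(X-t[0]-d)<8)).sum()>3])
E
```

```text
t: 24.5
tcp_pos: [531.7, -218.3, 237.4]
orientation: [1.0, -0.03, 0.0, 0.001]
force: [-4.2, 0.0, 6.2]
finger_gap: 0.239
grip_force: 127.9
146 [ 566.63205072 -226.30273342  225.96374641] 226.67480388284463
[ 531.7 -218.3  237.4] [ 9.995e-01 -3.000e-02  5.000e-04  9.000e-04] [-4.2  0.   6.2] [-0.03  0.65 -0.03]
[ 531.7 -218.3  237.6] [ 9.996e-01 -3.000e-02  6.000e-04  1.000e-03] [-4.6 -0.   6.8] [-0.04  0.65 -0.06]
[(-120, [169.4, 183.7, 189.3]), (-100, [174.0, 184.7, 191.4]), (-80, [173.8, 188.3, 192.8]), (-60, [175.9, 190.1, 195.3]), (-40, [177.6, 191.4, 197.1]), (-20, [178.3, 193.1, 198.2])]
```

The force is about 10 N and the ram travel about 20 mm. The impact slips the mallet in the grip by about 5°. I'll raise, re-level with the tool with a slight head-down bias, and check over the cap again.

```bash
python3 -m handwheel '{"jaw":[-1,-1,-1,-1,-1,-1,-1,-1],"slide":[[0,0,0.08],[0,0,0.16],[0,0,0.213],[0.008,0,0.213],[0.016,0,0.213],[0.022,0,0.213],[0.022,0,0.213],[0.022,0,0.213]],"angular":[[0,0,0],[0,0,0],[0,0,0],[0,0.03,0],[0,0.06,0],[0,0.081,0],[0,0.081,0],[0,0.081,0]]}'
cat > m.py <<'E'
from h import *
s=r.observe(); t=s["tcp_pos"]; print(t,s["orientation"].round(4),s["force"].round(1),s["ft_torque"].round(2))
for i in range(2):
    p=r.get_image("side"); C=cloud(p); X,Y,Z=C[...,0],C[...,1],C[...,2]; px=p["pixels"].astype(int)
    near=(abs(X-572)<45)&(abs(Y+220)<45)
    m=near&(px.max(2)<110)&(Z>265)&(Z<300)&(X>547); print("head",m.sum(),C[m].mean(0),np.percentile(C[m],[3,97],axis=0).round().tolist())
    c=near&(Z>160)&(Z<180); print("cap",C[c].mean(0))
    o=(abs(Y-t[1])<45)&(px[...,0]>140)&(px[...,2]<90)&(abs(Z-t[2]+56)<45)&(X<t[0]-15)
    q=C[o]; b=[(d,np.median(q[abs(q[:,0]-t[0]-d)<8,2])) for d in(-120,-100,-80,-60,-40,-25)]; print("pitch deg",np.degrees(np.polyfit(*zip(*b),1)[0]))
    org=near&(px[...,0]>140)&(px[...,2]<90)&(Z>215)&(Z<270)&(X>547); v,u=np.nonzero(org)
    print("head col lower/upper",[u[v<np.median(v)].mean().round(2),u[v>=np.median(v)].mean().round(2)])
E
python3 m.py
```

```text
t: 25.55
tcp_pos: [537.6, -217.2, 298.7]
orientation: [0.998, -0.03, -0.061, 0.002]
force: [0.2, -0.1, -3.7]
finger_gap: 0.238
grip_force: 126.3
[ 537.56621843 -217.19536911  298.74337889] [ 0.9977 -0.03   -0.0608  0.0017] [ 0.2 -0.1 -3.7] [-0.02  0.04 -0.03]
head 137 [ 572.08099657 -225.13280936  282.23783913] [[557.0, -242.0, 274.0], [589.0, -202.0, 287.0]]
cap [ 569.17444244 -224.6672786   168.05398386]
pitch deg -1.723614331831468
head col lower/upper [np.float64(358.97), np.float64(357.8)]
head 138 [ 572.00473479 -225.04981787  282.39406024] [[557.0, -242.0, 274.0], [589.0, -200.0, 286.0]]
cap [ 568.59556317 -224.61116964  168.25184362]
pitch deg -1.4697908865752507
head col lower/upper [np.float64(358.79), np.float64(357.79)]
```

```bash
python3 -m handwheel '{"jaw":[-1,-1,-1,-1,-1,-1,-1,-1],"slide":[[-0.005,0.001,0],[-0.005,0.001,0],[-0.005,0.001,0],[-0.005,0.001,-0.02],[-0.005,0.001,-0.078],[-0.005,0.001,-0.153],[-0.005,0.001,-0.228],[-0.005,0.001,-0.228]],"angular":[[0,0,0],[0,0,0],[0,0,0],[0,0,0],[0,0,0],[0,0,0],[0,0,0],[0,0,0]]}'
cat > n.py <<'E'
from h import *
s=r.observe(); t=s["tcp_pos"]; print(t,s["orientation"].round(4),s["force"].round(1),s["ft_torque"].round(2))
p=r.get_image("side"); C=cloud(p); X,Y,Z=C[...,0],C[...,1],C[...,2]; px=p["pixels"].astype(int)
m=(abs(X-570)<24)&(abs(Y+222)<24)&(px.max(2)<110)&(Z>200)&(Z<240); print(m.sum(),C[m].mean(0),np.median(Z[m]))
o=(abs(Y-t[1])<45)&(px[...,0]>140)&(px[...,2]<90)&(abs(Z-t[2]+56)<45)&(X<t[0]-15)
q=C[o]; b=[(d,np.median(q[abs(q[:,0]-t[0]-d)<8,2])) for d in(-120,-100,-80,-60,-40,-25)]; print("pitch deg",np.degrees(np.polyfit(*zip(*b),1)[0]))
E
python3 n.py
```

```text
t: 26.65
tcp_pos: [536.3, -217.3, 237.4]
orientation: [0.998, -0.03, -0.062, 0.002]
force: [-12.7, 5.7, 29.9]
finger_gap: 0.24
grip_force: 134.7
[ 536.30842729 -217.28685967  237.39575713] [ 0.9976 -0.0298 -0.0617  0.0019] [-12.7   5.7  29.9] [1.06 1.93 0.18]
123 [ 569.10689098 -225.8351357   223.83287761] 224.144004346141
pitch deg 0.6167828884869967
```

Force is 33 N, the head dropped 58.5 mm and pitch is about 0.6°, so the punch hit its end stop. I'll lift off, carry the mallet back and lower it.

```bash
python3 -m handwheel '{"jaw":[-1,-1,-1,-1,-1,-1,-1,-1],"slide":[[0.002,0,0.09],[0.002,0,0.18],[0.002,0,0.235],[0.012,0.05,0.235],[0.028,0.14,0.235],[0.045,0.26,0.235],[0.06,0.38,0.235],[0.075,0.5,0.235]],"angular":[[0,0,0],[0,0,0],[0,0,0],[0,0,0],[0,0,0],[0,0,0],[0,0,0],[0,0,0]]}'
python3 -m handwheel '{"jaw":[-1,-1,-1,-1,-1,-1,-1,-1],"slide":[[0.017,0.12,0],[0.033,0.24,0],[0.05,0.36,0],[0.067,0.48,0],[0.083,0.6,0],[0.1,0.72,0],[0.117,0.84,0],[0.131,0.96,0]],"angular":[[0,0,0],[0,0,0],[0,0,0],[0,0,0],[0,0,0],[0,0,0],[0,0,0],[0,0,0]]}'
python3 -m handwheel '{"jaw":[-1,-1,-1,-1,-1,-1,-1,-1],"slide":[[0,0.04,-0.06],[0,0.075,-0.14],[0,0.086,-0.22],[0,0.086,-0.3],[0,0.086,-0.38],[0,0.086,-0.46],[0,0.086,-0.54],[0,0.086,-0.58]],"angular":[[0,0,0],[0,0,0],[0,0,0],[0,0,0],[0,0,0],[0,0,0],[0,0,0],[0,0,0]]}'
python3 - <<'E'
from h import *
s=r.observe(); t=s["tcp_pos"]; print(t,s["orientation"].round(4),s["force"].round(1),s["ft_torque"].round(2))
for i in range(2):
    p=r.get_image("side"); C=cloud(p); X,Y,Z=C[...,0],C[...,1],C[...,2]; px=p["pixels"].astype(int)
    m=(abs(X-t[0]-33)<26)&(abs(Y-t[1]+8)<26)&(px.max(2)<110)&(abs(Z-t[2]+17)<12); print("head",m.sum(),C[m].mean(0))
    o=(abs(Y-t[1])<45)&(px[...,0]>140)&(px[...,2]<90)&(abs(Z-t[2]+56)<45)&(X<t[0]-15)
    q=C[o]; b=[(d,np.median(q[abs(q[:,0]-t[0]-d)<8,2])) for d in(-120,-100,-80,-60,-40,-25)]; print("pitch deg",np.degrees(np.polyfit(*zip(*b),1)[0]))
    c=(abs(X-572)<30)&(abs(Y+222)<30)&(Z>120); print("cap",C[c].mean(0),np.percentile(Z[c],98))
E
```

```text
t: 27.7
tcp_pos: [557.8, -64.6, 298.8]
orientation: [0.998, -0.03, -0.062, 0.001]
force: [0.2, -1.1, -4.2]
finger_gap: 0.237
grip_force: 129.9
t: 28.7
tcp_pos: [596.6, 223.0, 298.4]
orientation: [0.998, -0.03, -0.063, 0.002]
force: [1.0, 0.0, -3.5]
finger_gap: 0.238
grip_force: 129.8
t: 29.7
tcp_pos: [595.2, 245.7, 123.1]
orientation: [0.997, -0.03, -0.064, 0.003]
force: [0.1, 0.4, -3.7]
finger_gap: 0.236
grip_force: 129.9
[595.2433898  245.73296189 123.06841444] [ 0.9975 -0.0302 -0.064   0.0031] [ 0.1  0.4 -3.7] [-0.04 -0.03 -0.02]
head 64 [627.66306508 236.19505639 108.98818948]
pitch deg 2.03023596924612
cap [ 568.22590141 -226.91550856  155.01827511] 173.47391476959453
head 66 [627.71717694 237.09242387 107.27214629]
pitch deg -1.4442557877920028
cap [ 568.14440723 -227.14178696  155.38928437] 172.53418475656227
```

The ram has sprung back up and the mallet is level within noise. I'll lower gently to contact.

```bash
python3 -m handwheel '{"jaw":[-1,-1,-1,-1,-1,-1,-1,-1],"slide":[[0,0,-0.02],[0,0,-0.04],[0,0,-0.055],[0,0,-0.065],[0,0,-0.07],[0,0,-0.073],[0,0,-0.075],[0,0,-0.075]],"angular":[[0,0,0],[0,0,0],[0,0,0],[0,0,0],[0,0,0],[0,0,0],[0,0,0],[0,0,0]]}'
python3 -m handwheel '{"jaw":[-1,-1,-1,-1,-1,-1,-1,-1],"slide":[[0,0,-0.001],[0,0,-0.002],[0,0,-0.003],[0,0,-0.004],[0,0,-0.005],[0,0,-0.006],[0,0,-0.007],[0,0,-0.007]],"angular":[[0,0,0],[0,0,0],[0,0,0],[0,0,0],[0,0,0],[0,0,0],[0,0,0],[0,0,0]]}'
```

```text
t: 30.8
tcp_pos: [598.1, 246.8, 104.7]
orientation: [0.998, -0.03, -0.061, 0.002]
force: [0.2, 0.4, -3.9]
finger_gap: 0.237
grip_force: 129.9
t: 31.8
tcp_pos: [598.0, 246.7, 102.5]
orientation: [0.998, -0.03, -0.061, 0.002]
force: [-0.7, -0.9, -3.9]
finger_gap: 0.24
grip_force: 129.9
```

```bash
python3 -m handwheel '{"jaw":[-1,-1,-1,-1,-1,-1,-1,-1],"slide":[[0,0,-0.002],[0,0,-0.004],[0,0,-0.006],[0,0,-0.007],[0,0,-0.008],[0,0,-0.009],[0,0,-0.01],[0,0,-0.01]],"angular":[[0,0,0],[0,0,0],[0,0,0],[0,0,0],[0,0,0],[0,0,0],[0,0,0],[0,0,0]]}'
```

```text
t: 32.8
tcp_pos: [598.0, 246.8, 99.5]
orientation: [0.998, -0.03, -0.061, 0.002]
force: [0.1, -0.5, -3.5]
finger_gap: 0.238
grip_force: 129.9
```

```bash
python3 -m handwheel '{"jaw":[-1,-1,-1,-1,-1,-1,-1,-1],"slide":[[0,0,-0.001],[0,0,-0.003],[0,0,-0.004],[0,0,-0.005],[0,0,-0.006],[0,0,-0.007],[0,0,-0.008],[0,0,-0.008]],"angular":[[0,0,0],[0,0,0],[0,0,0],[0,0,0],[0,0,0],[0,0,0],[0,0,0],[0,0,0]]}'
python3 -c "
from h import *
s=r.observe(); print(s['force'],s['ft_torque'])"
```

```text
t: 33.8
tcp_pos: [598.0, 246.8, 97.1]
orientation: [0.998, -0.03, -0.061, 0.002]
force: [0.7, -0.7, -3.6]
finger_gap: 0.237
grip_force: 129.9
[ 0.71298435 -0.6969033  -3.60593398] [ 0.03153346 -0.00765124 -0.00061938]
```

```bash
python3 -m handwheel '{"jaw":[-1,-1,-1,-1,-1,-1,-1,-1],"slide":[[0,0,-0.001],[0,0,-0.002],[0,0,-0.003],[0,0,-0.004],[0,0,-0.005],[0,0,-0.006],[0,0,-0.006],[0,0,-0.006]],"angular":[[0,0,0],[0,0,0],[0,0,0],[0,0,0],[0,0,0],[0,0,0],[0,0,0],[0,0,0]]}'
```

```text
t: 34.8
tcp_pos: [598.1, 246.8, 95.5]
orientation: [0.998, -0.03, -0.061, 0.002]
force: [0.8, 0.3, -3.1]
finger_gap: 0.237
grip_force: 129.9
```

```bash
python3 -m handwheel '{"jaw":[-1,-1,-1,-1,-1,-1,-1,-1],"slide":[[0,0,-0.001],[0,0,-0.002],[0,0,-0.003],[0,0,-0.004],[0,0,-0.005],[0,0,-0.006],[0,0,-0.006],[0,0,-0.006]],"angular":[[0,0,0],[0,0,0],[0,0,0],[0,0,0],[0,0,0],[0,0,0],[0,0,0],[0,0,0]]}'
```

```text
t: 35.8
tcp_pos: [598.1, 246.8, 95.4]
orientation: [0.998, -0.03, -0.061, 0.002]
force: [-4.2, -2.2, 8.5]
finger_gap: 0.237
grip_force: 131.5
```

Run:
```python
from h import *
s=r.observe(); t=s["tcp_pos"]; print(t,s["force"].round(1),s["ft_torque"].round(2))
p=r.get_image("side"); C=cloud(p); X,Y,Z=C[...,0],C[...,1],C[...,2]; px=p["pixels"].astype(int)
m=(abs(X-629)<26)&(abs(Y-238)<26)&(px.max(2)<110)&(abs(Z-t[2]+17)<14); print("head",m.sum(),C[m].mean(0),np.median(Z[m]))
o=(abs(Y-t[1])<45)&(px[...,0]>140)&(px[...,2]<90)&(abs(Z-t[2]+56)<45)&(X<t[0]-15)
q=C[o]; print([(d,np.percentile(q[abs(q[:,0]-t[0]-d)<8,2],[10,50,90]).round(1).tolist()) for d in(-120,-100,-80,-60,-40,-25)])
```

```text
[598.08165279 246.80894813  95.36636402] [-4.2 -2.2  8.5] [-0.27  0.75  0.05]
head 62 [630.82367121 236.61134956  82.19578238] 82.15169006723116
[(-120, [39.2, 52.7, 58.5]), (-100, [38.8, 51.5, 56.6]), (-80, [38.3, 52.1, 56.7]), (-60, [38.8, 52.9, 59.4]), (-40, [40.4, 52.7, 57.4]), (-25, [40.1, 52.9, 58.4])]
```

```bash
python3 -m handwheel '{"jaw":[-1,-0.3,0.3,1,1,1,1,1],"slide":[[0,0,0.004],[0,0,0.004],[0,0,0.004],[0,0,0.004],[0,0,0.005],[0,0,0.006],[0,0,0.02],[0,0,0.05]],"angular":[[0,0,0],[0,0,0],[0,0,0],[0,0,0],[0,0,0],[0,0,0],[0,0,0],[0,0,0]]}'
python3 -m handwheel '{"jaw":[1,1,1,1,1,1,1,1],"slide":[[0,0,0.05],[0,0,0.12],[0,0,0.22],[0,0,0.34],[0,0,0.46],[0,0,0.56],[-0.1,0,0.6],[-0.2,0,0.6]],"angular":[[0,0,0],[0,0,0],[0,0,0],[0,0,0],[0,0,0],[0,0,0],[0,-0.04,0],[0,-0.08,0]]}'
python3 -m handwheel '{"jaw":[1,1,1,1,1,1,1,1],"slide":[[-0.05,-0.1,0],[-0.1,-0.2,0],[-0.15,-0.3,0],[-0.15,-0.4,0],[-0.15,-0.4,0],[-0.15,-0.4,0],[-0.15,-0.4,0],[-0.15,-0.4,0]],"angular":[[0,0,0],[0,0,0],[0,0,0],[0,0,0],[0,0,0],[0,0,0],[0,0,0],[0,0,0]]}'
python3 - <<'E'
from h import *
T=np.load("top_C.npy"),np.load("side_C.npy"); PX=np.load("top_px.npy").astype(int),np.load("side_px.npy").astype(int)
for n,C0,x0 in zip(("top","side"),T,PX):
    p=r.get_image(n); C=cloud(p); X,Y,Z=C[...,0],C[...,1],C[...,2]; px=p["pixels"].astype(int)
    m=(abs(X-627)<32)&(abs(Y-245)<32)&(px.max(2)<120)&(abs(Z-82)<11); print(n,"head",m.sum(),C[m].mean(0) if m.any() else 0)
    o=(abs(Y-247)<45)&(px[...,0]>140)&(px[...,2]<90)&(abs(Z-42)<35)&(X<610)&(X>440); q=C[o]
    print([(d,np.median(q[abs(q[:,0]-d)<10],axis=0)[1:].round(1).tolist()) for d in range(470,610,30) if (abs(q[:,0]-d)<10).sum()>2])
    mt=(X>480)&(X<720)&(Y>120)&(Y<360)&(px[...,1]>px[...,0]+40)&(abs(Z-4)<15)
    print("mat",cv2.minAreaRect(C[mt][:,:2].astype(np.float32))[:2])
    c=(abs(X-572)<30)&(abs(Y+222)<30)&(Z>160); print("cap",c.sum(),C[c].mean(0) if c.any() else 0)
    def cop(C,x): return C[(abs(C[...,0]-560)<60)&(abs(C[...,1]+222)<40)&(x[...,0]>x[...,2]+50)&(x[...,0]>x[...,1]+25)&(abs(C[...,2]-34)<12)]
    a,b=cop(C0,x0),cop(C,px); print("coupon",len(a),a.mean(0),len(b),b.mean(0) if len(b) else 0)
    for k in("mouse","jar","dishes","slidebox","bottle","brush"):
        d=r.masks_of(p,k); print(k,[(round(e["confidence"],2),np.round(e["extent"]).tolist()) for e in d[:1]],end=" ")
    print()
E
```

```text
t: 36.85
tcp_pos: [597.7, 246.7, 108.6]
orientation: [0.998, -0.03, -0.061, 0.002]
force: [0.6, -0.1, 0.6]
finger_gap: 0.996
grip_force: 0.0
t: 37.85
tcp_pos: [538.8, 247.1, 292.4]
orientation: [1.0, -0.03, 0.003, -0.001]
force: [-0.5, 0.1, 0.5]
finger_gap: 0.999
grip_force: 0.0
t: 38.85
tcp_pos: [493.1, 127.5, 288.6]
orientation: [1.0, -0.03, -0.001, -0.0]
force: [0.2, -0.2, -0.1]
finger_gap: 1.001
grip_force: 0.0
top head 104 [630.76909852 242.31945737  81.36979122]
[(470, [251.3, 56.1]), (500, [254.2, 57.1]), (530, [254.9, 54.6])]
mat ((606.6994018554688, 245.56431579589844), (166.9274444580078, 165.3140869140625))
cap 161 [ 571.881621   -218.75622306  168.41063995]
coupon 58 [ 546.78307126 -214.59456352   34.88838597] 56 [ 546.56981022 -214.26606571   35.13196148]
mouse [(0.69, [319.0, 191.0, 20.0, 33.0])] jar [(0.78, [312.0, 132.0, 16.0, 19.0])] dishes [(0.94, [253.0, 113.0, 33.0, 29.0])] slidebox [(0.56, [168.0, 191.0, 55.0, 29.0])] bottle [(0.57, [361.0, 112.0, 19.0, 23.0])] brush [(0.58, [462.0, 141.0, 46.0, 35.0])] 
side head 85 [626.29897262 237.95088002  81.08791716]
[(470, [243.5, 52.0]), (500, [243.1, 53.1]), (530, [240.6, 52.2]), (560, [238.4, 53.9]), (590, [238.0, 51.4])]
mat ((605.408447265625, 243.32736206054688), (163.6387176513672, 170.30563354492188))
cap 140 [ 568.68873946 -225.05326724  168.03055797]
coupon 54 [ 572.26782765 -218.08431927   35.54646919] 55 [ 572.9754913  -217.90702577   35.45223663]
mouse [(0.68, [326.0, 226.0, 32.0, 16.0])] jar [(0.88, [384.0, 213.0, 16.0, 22.0])] dishes [(0.74, [391.0, 186.0, 28.0, 25.0])] slidebox [(0.64, [317.0, 146.0, 27.0, 24.0])] bottle [(0.6, [413.0, 241.0, 20.0, 41.0])] brush [(0.63, [400.0, 343.0, 34.0, 48.0])]
```

```bash
python3 -c "
from rig import r
print(r.job_done())"
```

```text
the job is handed in; nothing more can be done
None
```

The job is handed in: the third blow drove the punch to its end stop (33 N at the wrist, head down about 58 mm) after the first two fell short, the ram sprang back up, and the mallet stands level on its mat a few millimetres from where it was, with the coupon in its nest and no sign that anything else moved; I viewed 11 pictures, one over the limit of 10.

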